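# Pack the inspection samples into their holders

### The job

Pack the four medicine samples for dispatch: stand the bottle, the jar, the square carton and the narrow carton each upright in the cardboard holder whose cut-out matches its shape and size, fully down on the floor of the cut-out, and let go. Set the packs down without dropping them or tipping them over, and leave the hand stamp and the tape roll standing where they are.

Things in the scene. Friction and masses are not known exactly. Their poses are not given: they have to be found in the camera images.
- bottle: Small amber medicine bottle with a paper label and a narrower white cap, standing upright, loose, 0.09 to 0.18 kg. Round body 46 mm in diameter up to 62 mm height, then a shoulder; cap 31 mm in diameter from 71 to 90 mm height. Origin: centre of its underside; z up. Grip the body across 46 mm, at about 45 mm height.
- jar: Wide white plastic tablet jar with a flat screw lid, standing upright, loose, 0.08 to 0.17 kg. Round, 64 mm in diameter (65 over the label), 72 mm high. Origin: centre of its underside; z up. Grip it across the diameter at about 48 mm height.
- square_carton: White medicine carton with a blue band and a square footprint, 58 x 58 mm, 80 mm high, standing upright, loose, 0.07 to 0.14 kg. Origin: centre of its underside; x and y square to its sides, z up. Grip it across two opposite sides at about 55 mm height.
- narrow_carton: White medicine carton with a blue band and a narrow footprint, 92 mm long (along its x) by 38 mm (along its y), 80 mm high, standing upright, loose, 0.07 to 0.14 kg. Origin: centre of its underside; z up. Grip it across the 38 mm at about 55 mm height.
- bottle_holder: Cardboard holder plate, 92 x 92 mm, with the small round cut-out, 62 mm in diameter, for the bottle. Fixed to the bench. Origin: centre of the plate's underside, on the bench; z up. The plate is 20 mm thick; the cut-out is 14 mm deep, centred, so its dark floor lies 6 mm above the bench. 
- jar_holder: Cardboard holder plate, 108 x 108 mm, with the large round cut-out, 80 mm in diameter, for the jar. Fixed to the bench. Origin: centre of the plate's underside, on the bench; z up. The plate is 20 mm thick; the cut-out is 14 mm deep, centred, so its dark floor lies 6 mm above the bench. 
- square_holder: Cardboard holder plate, 102 x 102 mm, with the square cut-out, 74 x 74 mm, sides along its x and y, for the square carton. Fixed to the bench. Origin: centre of the plate's underside, on the bench; z up. The plate is 20 mm thick; the cut-out is 14 mm deep, centred, so its dark floor lies 6 mm above the bench. 
- narrow_holder: Cardboard holder plate, 132 mm (x) by 78 mm (y), with the long narrow cut-out, 108 mm along its x by 54 mm along its y, for the narrow carton (either way round). Fixed to the bench. Origin: centre of the plate's underside, on the bench; z up. The plate is 20 mm thick; the cut-out is 14 mm deep, centred, so its dark floor lies 6 mm above the bench. 
- tape_roll: Roll of clear packing tape lying flat on the bench, loose, 88 mm in diameter, 45 mm high. Not part of the job. Origin: centre of its underside; z up.
- stamp: Hand stamp with a turned wooden handle on a round black foot 32 mm in diameter, 60 mm high, standing upright among the packs, loose. Not part of the job. Origin: centre of its underside; z up.
Not all that is in view belongs to the job. Leave any pink or red look-alike of the jar alone.

How it is judged:
By the outcome, as a careful person would: the job done as asked, in the order asked, and still so for the second after the job is handed in, with the robot touching nothing.
It also fails if it takes over 99 s, if anything falls off the work surface, if the arm or the gripper's body presses on something with over 40 N, if the wrist force passes 120 N, or if a joint passes its speed limit or range.

### The arm

A 6-joint arm with a two-finger parallel gripper is mounted at the origin on the work surface. World frame = base frame: x ahead of the robot, y to its left, z up, the work surface at z = 0. Lengths are in m, angles in rad, forces in N, time in s.
With the tool pointing down it reaches from about 0.3 to 0.775 m from the base axis. Payload 14.6 kg.
Tool frame: the origin (TCP) lies on the centre line of the jaws, within the pads' length; the fingertips stand 19 mm ahead of it and the grasp point (between the pads) is the TCP; y points along the fingers, x is the direction in which the jaws open and shut, and the axes are right-handed (so a half turn about y gives the same grasp; the last joint's range is limited). The gripper opens to 94 mm and grips with 3 to 60 N. Pads are 16 mm wide; open, the fingers measure 119 mm over their backs; the gripper's body (75 mm by 177 mm) begins 78 mm behind the grasp point.
Start: joints at [1.144, 0.3, 1.521, -0, 1.321, -0.067], TCP at [0.194, 0.515, 0.224] pointing down, gripper open.
Joint ranges: [-3.03, 3.03], [-0.79, 2.21], [0.23, 2.52], [-1.04, 4.18], [0, 3.07], [-2.55, 2.55]. Speed limits (rad/s): [2.22, 2.22, 2.57, 3.14, 3.14, 3.14].

### API

Orientations are given as [roll, pitch, yaw] about the fixed x, y, z axes, in that order (R = Rz(yaw) Ry(pitch) Rx(roll)).
In Python, from station import ctrl, optics gives the robot as it stands.
- The arm moves only by the tool jog_arm, never from a script. Its argument "targets" is a list of rows, each a list of 3 entries, a list of its own where there are three numbers: the finger opening in cm, from 0 to 9.4, then the shift along the tool's x, y, z in cm, then the turn about the tool's y in rad. A call has 1 to 10 rows; each row is the pose to reach, as a shift and turn from the pose commanded when the call began, along the tool's axes at that moment; what a row does not reach only later rows make up. A row lasts 1/10 s, in which the tool goes at most 50 mm and 8.59 degrees, less where a joint would pass 70% of its speed; a pose out of reach is approached as far as the arm can. A call with a gripper value outside its range is refused whole. The fingers move at their own pace and stop on an object; "grip_force" is the grip in N (left out, the last holds). Time passes only in rows, so rows that repeat a pose let the fingers close. It gives the time, the measured TCP pose, the force and the opening at its end, in the units of the state.
- ctrl.get_obs(): the state, without advancing time (a new reading comes with each control period).
- optics.camera(name): name is "side" or "top"; returns a dict with "img" (384x512x3 uint8, red, green, blue), "range_z" (384x512 float32, m along the optical axis (not along the pixel's ray), 0 where there is no reading), "camera_matrix" (3x3 intrinsics, pixels), "world_to_cam" (4x4, takes a point from world to camera coordinates). Camera axes: x right, y up, looking along -z (the intrinsics and any distortion apply to the point x, -y, -z); pixel columns grow to the right and rows downward; lengths in m; the calibration is good to about 2 mm. A picture is of the moment at which its call begins.
- ctrl.hand_in(): hands the job in, once; it reports no verdict.
The state is a dict: "time_s": time; "qpos": joint angles; "joint_vel": joint speeds; "tau": joint torques, N m; "ee_pos": TCP position; "eef_rot": TCP orientation; "force": force on the tool from outside, world axes, zero at the start; "moment": the same for the moment, N m; "grip_width": finger opening in m.
Only numpy, scipy, OpenCV 4.12 (cv2) and the standard library are available. Lean on these libraries where they do the work, as an engineer would, in place of code of your own. Each camera call takes 0.05 s, during which the arm holds its last target. There are 200 camera calls.

## Working session

There is one attempt and no reset: what is moved stays moved. The work goes in short steps, Python scripts to look and compute and a tool call to move; the robot and the scene stay as the last step left them, time stands still between calls to the robot, and variables do not carry over. Pictures are saved under pics/ and viewed, about 12 in all and at most 16, crops included, and the job is handed in when it is done.

Besides the shell and the picture viewer there is one more tool, called after ">>>" by a JSON object that holds its "fn" and its "kwargs". jog_arm: Moves the arm, as the interface text tells. Its arguments: {"type":"object","properties":{"targets":{"type":"array","items":{"type":"array"}},"grip_force":{"type":"number"}},"required":["targets"]}

```bash
mkdir -p pics; ls
cat > h.py <<'E'
import numpy as np, cv2
from station import ctrl, optics
def shot(name, fn=None):
    c=optics.camera(name)
    if fn: cv2.imwrite('pics/'+fn, c['img'][:,:,::-1])
    return c
def pts(c):
    "world point per pixel from range"
    K=c['camera_matrix']; v,u=np.mgrid[0:384,0:512]; d=c['range_z']
    P=np.stack([(u-K[0,2])/K[0,0]*d, -(v-K[1,2])/K[1,1]*d, -d, np.ones_like(d)],-1)
    W=P@np.linalg.inv(c['world_to_cam']).T
    return W[...,:3]
def ray(c,u,v,z):
    "pixel ray onto plane z"
    K=c['camera_matrix']; T=np.linalg.inv(c['world_to_cam'])
    d=T[:3,:3]@np.array([(u-K[0,2])/K[0,0],-(v-K[1,2])/K[1,1],-1.]); o=T[:3,3]
    return o+d*(z-o[2])/d[2]
E
python3 - <<'E'
from h import *
a=shot('top','t0.png'); b=shot('side','s0.png')
for c in(a,b):
    print(c.keys(),c['camera_matrix'].round(1).tolist()); print(np.linalg.inv(c['world_to_cam']).round(3).tolist())
print(ctrl.get_obs())
E
```

```text
pics
dict_keys(['img', 'range_z', 'camera_matrix', 'world_to_cam']) [[394.6, 0.0, 253.2], [0.0, 394.6, 190.0], [0.0, 0.0, 1.0]]
[[0.017, 0.992, -0.127, 0.319], [-1.0, 0.019, 0.018, 0.002], [0.02, 0.127, 0.992, 1.164], [0.0, 0.0, 0.0, 1.0]]
dict_keys(['img', 'range_z', 'camera_matrix', 'world_to_cam']) [[434.9, 0.0, 253.3], [0.0, 434.9, 190.0], [0.0, 0.0, 1.0]]
[[0.983, 0.126, -0.134, 0.296], [-0.183, 0.599, -0.78, -1.005], [-0.018, 0.791, 0.612, 0.824], [0.0, 0.0, 0.0, 1.0]]
{'time_s': 0.1, 'qpos': array([ 1.14440665e+00,  3.00398115e-01,  1.52153152e+00,  1.46247100e-06,
        1.32070384e+00, -6.65861873e-02]), 'joint_vel': array([ 0.00064715, -0.00197902, -0.00310221, -0.00058721,  0.00082113,
        0.00061399]), 'tau': array([ 1.26858620e-03, -5.32639253e+01, -3.53279471e+01,  7.09134433e-02,
        2.34668230e-02, -2.74412173e-05]), 'ee_pos': array([0.19355278, 0.51458012, 0.22394732]), 'eef_rot': array([-1.57072566e+00,  1.03842556e-03,  1.21099251e+00]), 'force': array([-0.17497733, -0.16697438, -0.65113415]), 'moment': array([0.00074154, 0.01756398, 0.04340567]), 'grip_width': 0.09398291264661339}
```

Run:
```python
import cv2,numpy as np
a=cv2.imread('pics/t0.png');b=cv2.imread('pics/s0.png')
cv2.imwrite('pics/t0b.png',cv2.resize(a,(800,600)));cv2.imwrite('pics/s0b.png',cv2.resize(b,(800,600)))
```

```text
(no output)
```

View pics/t0b.png

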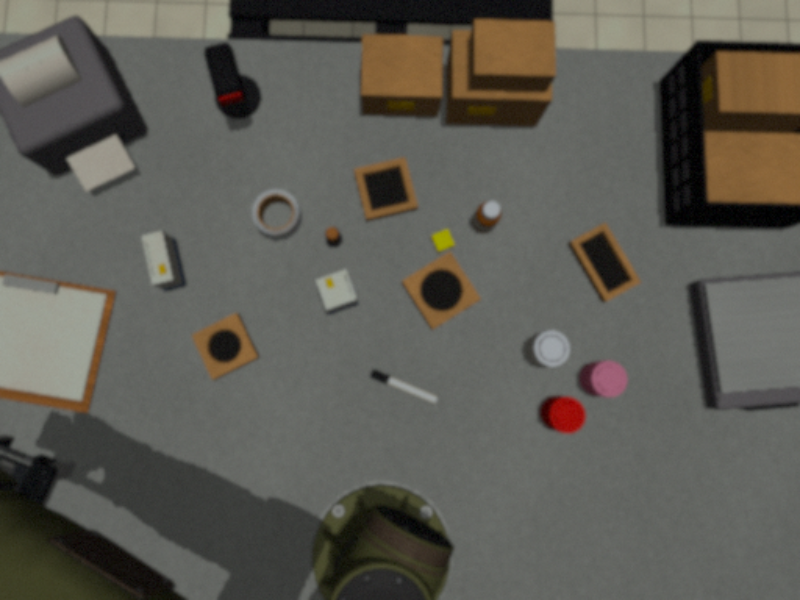

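View pics/s0b.png

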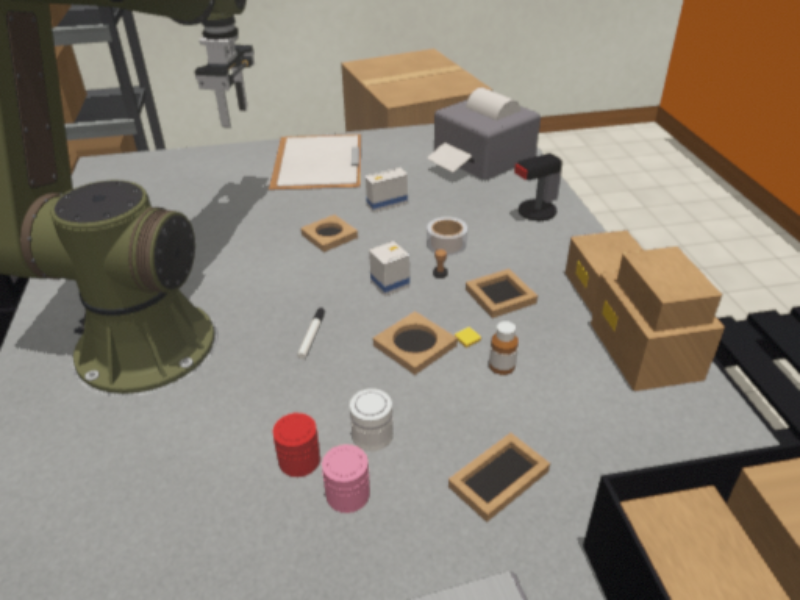

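The top view (800x600 scale) shows these positions:
- **Packs:** bottle (488,214), jar (551,348), square carton (337,290), narrow carton (160,258).
- **Holders:** bottle (225,346), jar (441,289), square (386,188), narrow (604,262).
- **Not part of the job:** stamp (333,236), tape roll (275,214), and the pink and red look-alikes at (605,379) and (564,414).

The side view agrees with this. Next I'll measure with both cameras.

```bash
cat > m.py <<'E'
from h import *
top={'bottle':(488,210,.09),'jar':(551,348,.072),'square':(337,290,.08),'narrow':(158,256,.08),'stamp':(333,234,.06),'tape':(275,200,.045),
'Hb':(225,323,.02),'Hj':(415,289,.02),'Hs':(386,166,.02),'Hn':(583,250,.02),'pink':(605,379,.08),'red':(564,412,.08)}
side={'bottle':(506,330,.09),'jar':(371,405,.072),'square':(388,252,.08),'narrow':(386,178,.08),'stamp':(440,255,.06),
'Hb':(330,245,.02),'Hj':(416,362,.02),'Hs':(480,300,.02),'Hn':(465,492,.02)}
def measure(c,seeds,tol=.009,only=None):
    W=pts(c); out={}
    for k,(u,v,h) in seeds.items():
        if only and k not in only: continue
        m=((abs(W[...,2]-h)<tol)&(c['range_z']>0)).astype(np.uint8)
        n,l,st,_=cv2.connectedComponentsWithStats(m)
        v0,u0=int(v*.64),int(u*.64); w=l[v0-5:v0+6,u0-5:u0+6]; w=w[w>0]
        if not len(w): print(k,'none',W[v0,u0].round(3)); continue
        i=np.bincount(w).argmax(); P=W[l==i]; 
        (x,y),(a,b),r=cv2.minAreaRect((P[:,:2]*1000).astype(np.float32))
        if a<b: r+=90; a,b=b,a
        out[k]=(x,y,r); print(k,'n',len(P),'z %.3f'%np.median(P[:,2]),'rect c (%.0f,%.0f) size %.0fx%.0f ang %.1f'%(x,y,a,b,(r+90)%180-90),'mean',(P[:,:2].mean(0)*1000).round())
    return out
E
python3 - <<'E'
from m import *
print('TOP');measure(shot('top'),top); print('SIDE');measure(shot('side'),side)
E
```

```text
TOP
bottle n 100 z 0.090 rect c (617,-186) size 30x29 ang 46.6 mean [ 617. -185.]
jar n 426 z 0.073 rect c (372,-295) size 63x61 ang -88.3 mean [ 371. -295.]
square n 442 z 0.081 rect c (468,89) size 58x58 ang 21.1 mean [468.  89.]
narrow n 489 z 0.081 rect c (519,407) size 93x40 ang 15.8 mean [518. 406.]
stamp n 56 z 0.057 rect c (574,101) size 22x21 ang -2.2 mean [575. 101.]
tape n 374 z 0.045 rect c (616,208) size 86x84 ang 45.5 mean [615. 208.]
Hb n 723 z 0.021 rect c (368,296) size 93x93 ang -62.4 mean [367. 296.]
Hj n 805 z 0.020 rect c (480,-103) size 109x108 ang -57.1 mean [ 479. -103.]
Hs n 594 z 0.020 rect c (675,5) size 104x102 ang 15.0 mean [674.   4.]
Hn n 605 z 0.020 rect c (540,-415) size 132x81 ang 29.7 mean [ 539. -414.]
pink n 365 z 0.074 rect c (319,-397) size 61x61 ang 86.4 mean [ 319. -397.]
red n 375 z 0.074 rect c (255,-322) size 61x61 ang 45.0 mean [ 255. -321.]
SIDE
bottle n 99 z 0.089 rect c (620,-188) size 32x29 ang 75.2 mean [ 619. -190.]
jar n 481 z 0.072 rect c (374,-297) size 64x62 ang -80.1 mean [ 374. -301.]
square n 253 z 0.079 rect c (471,87) size 64x61 ang -69.9 mean [470.  83.]
narrow n 174 z 0.079 rect c (520,406) size 91x47 ang 17.9 mean [520. 401.]
stamp n 34 z 0.055 rect c (578,98) size 25x22 ang -87.6 mean [577.  97.]
Hb n 346 z 0.019 rect c (368,294) size 99x96 ang -62.9 mean [369. 290.]
Hj n 749 z 0.019 rect c (499,-93) size 152x112 ang 32.6 mean [ 485. -109.]
Hs n 475 z 0.018 rect c (678,3) size 107x107 ang 14.3 mean [677.   0.]
Hn n 955 z 0.019 rect c (544,-416) size 135x80 ang 29.7 mean [ 541. -420.]
```

Both views agree to about 3 mm, and the sizes and heights match the given ones. I'll add a helper that converts a world goal into tool-axis shifts.

```bash
cat > plan.py <<'E'
import sys,math
from station import ctrl
# python3 plan.py x y z(mm) yaw(deg)  [more waypoints...] -> shift cm, turn rad from now
o=ctrl.get_obs(); p=o['ee_pos']*1000; w=o['eef_rot'][2]; c,s=math.cos(w),math.sin(w)
print('t %.1f'%o['time_s'],p.round(1),'yaw %.1f'%math.degrees(w),'F',o['force'].round(1),'g %.1f'%(o['grip_width']*1000),'q',o['qpos'].round(2))
a=[float(v) for v in sys.argv[1:]]
for i in range(0,len(a),4):
    x,y,z,d=a[i:i+4]; dx,dy=x-p[0],y-p[1]
    t=-((math.radians(d)-w+math.pi)%(2*math.pi)-math.pi)
    print('x %.2f y %.2f z %.2f turn %.3f'%((c*dx+s*dy)/10,(p[2]-z)/10,(-s*dx+c*dy)/10,t),' dist %.0f'%math.dist((x,y,z),p))
E
python3 plan.py 618 -187 224 40
```

```text
t 0.2 [193.6 514.7 224.1] yaw 69.4 F [ 0.3  0.2 -0. ] g 94.1 q [ 1.14  0.3   1.52 -0.    1.32 -0.07]
x -50.73 y 0.01 z -64.43 turn 0.513  dist 820
```

>>> {"fn": "jog_arm", "kwargs": {"targets": [[9.4,[-2,0,-2.5],0.05],[9.4,[-5,0,-6.4],0.1],[9.4,[-8,0,-10.2],0.15],[9.4,[-11,0,-14],0.2],[9.4,[-14,0,-17.8],0.25],[9.4,[-17,0,-21.6],0.3],[9.4,[-20,0,-25.4],0.35],[9.4,[-23,0,-29.2],0.4],[9.4,[-25,0,-31.7],0.45],[9.4,[-26,0,-33],0.51]], "grip_force": 15}}

```text
time_s: 1.2
ee_pos: [0.4119, 0.153, 0.2244]
eef_rot: [-1.571, 0.0, 0.697]
force: [0.2, 0.5, -0.3]
grip_width: 0.0941
```

```bash
python3 plan.py 618 -187 224 40
```

```text
t 1.2 [411.9 153.  224.4] yaw 39.9 F [ 0.2  0.5 -0.3] g 94.1 q [ 0.27  0.05  1.81 -0.    1.28 -0.42]
x -6.00 y 0.04 z -39.30 turn -0.002  dist 398
```

>>> {"fn": "jog_arm", "kwargs": {"targets": [[9.4,[-0.4,0,-2.6],0],[9.4,[-1.1,0,-7.2],0],[9.4,[-1.8,0,-12],0],[9.4,[-2.5,0,-16.6],0],[9.4,[-3.3,0,-21.6],0],[9.4,[-4,0,-26.2],0],[9.4,[-4.8,0,-31.2],0],[9.4,[-5.4,0,-35.4],0],[9.4,[-5.8,0,-38],0],[9.4,[-6,0,-39.3],0]]}}

```text
time_s: 2.2
ee_pos: [0.6191, -0.186, 0.2235]
eef_rot: [-1.57, 0.001, 0.699]
force: [-0.1, -0.0, 0.0]
grip_width: 0.0941
```

```bash
python3 plan.py 618 -187 45 40
```

```text
t 2.2 [ 619.1 -186.   223.5] yaw 40.1 F [-0.1 -0.   0. ] g 94.1 q [-0.35  0.52  1.22 -0.    1.41 -1.05]
x -0.15 y 17.85 z -0.01 turn 0.001  dist 178
```

>>> {"fn": "jog_arm", "kwargs": {"targets": [[9.4,[-0.1,2,0],0],[9.4,[-0.1,5,0],0],[9.4,[-0.1,8.5,0],0],[9.4,[-0.1,12,0],0],[9.4,[-0.1,15,0],0],[9.4,[-0.1,17,0],0],[9.4,[-0.1,17.8,0],0],[6.5,[-0.1,17.8,0],0],[5.5,[-0.1,17.8,0],0],[5.2,[-0.1,17.8,0],0]]}}

```text
time_s: 3.2
ee_pos: [0.6184, -0.1847, 0.0479]
eef_rot: [-1.573, -0.001, 0.701]
force: [-0.1, -0.1, 0.2]
grip_width: 0.0737
```

>>> {"fn": "jog_arm", "kwargs": {"targets": [[4.9,[0,0,0],0],[4.7,[0,0,0],0],[4.5,[0,0,0],0],[4.2,[0,0,0],0],[3.8,[0,0,0],0],[3.5,[0,0,0],0],[3.5,[0,0,0],0],[3.5,[0,0,0],0]], "grip_force": 15}}

```text
time_s: 4.0
ee_pos: [0.618, -0.1844, 0.0467]
eef_rot: [-1.571, -0.0, 0.701]
force: [0.1, 1.7, 4.1]
grip_width: 0.0457
```

```bash
python3 plan.py 618 -187 45 40
python3 - <<'E'
from h import *
c=shot('side'); i=c['img'][140:300,230:430,::-1]; cv2.imwrite('pics/g1.png',cv2.resize(i,None,fx=3,fy=3))
E
```

```text
t 4.0 [ 618.  -184.4   46.7] yaw 40.2 F [0.1 1.7 4.1] g 45.7 q [-0.35  0.69  1.38  0.    1.07 -1.05]
x -0.16 y 0.17 z -0.20 turn 0.003  dist 3
```

View pics/g1.png

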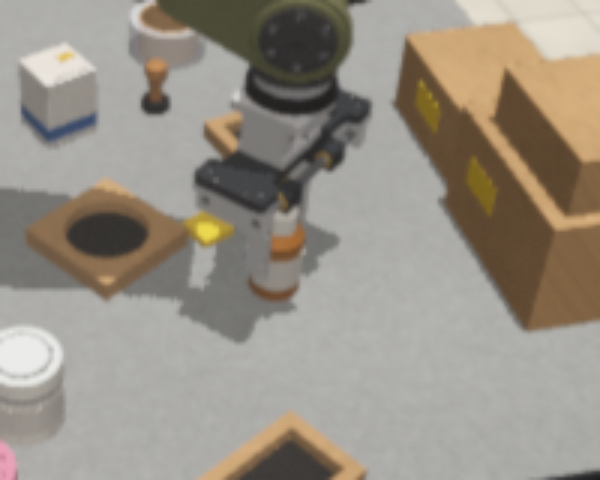

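The picture shows the bottle at crop (275,260), upright between the fingers at an opening of 45.7 mm, which matches the 46 mm body. Next: lift it and carry it over.

>>> {"fn": "jog_arm", "kwargs": {"targets": [[3.5,[0,-0.3,0],0],[3.5,[0,-1,0],0],[3.5,[0,-2.5,0],0],[3.5,[0,-4.5,0],0],[3.5,[0,-7,0],0],[3.5,[0,-9.5,0],0],[3.5,[0,-12,0],0],[3.5,[0,-14,0],0],[3.5,[0,-15,0],0],[3.5,[0,-15.3,0],0]], "grip_force": 18}}

```text
time_s: 5.05
ee_pos: [0.618, -0.1845, 0.201]
eef_rot: [-1.573, -0.001, 0.701]
force: [0.7, -0.0, -2.0]
grip_width: 0.045
```

```bash
python3 plan.py 490 60 200 40 368 295 200 40
```

```text
t 5.0 [ 618.  -184.5  201. ] yaw 40.2 F [ 0.7 -0.  -2. ] g 45.0 q [-0.35  0.53  1.25 -0.    1.36 -1.05]
x 5.99 y 0.10 z 26.95 turn 0.003  dist 276
x 11.82 y 0.10 z 52.77 turn 0.003  dist 541
```

>>> {"fn": "jog_arm", "kwargs": {"targets": [[3.5,[0.3,0,1.4],0],[3.5,[0.9,0,4],0],[3.5,[1.6,0,7],0],[3.5,[2.2,0,10],0],[3.5,[2.9,0,13],0],[3.5,[3.6,0,16],0],[3.5,[4.2,0,19],0],[3.5,[4.9,0,22],0],[3.5,[5.6,0,25],0],[3.5,[6.3,0,28],0]]}}

```text
time_s: 6.05
ee_pos: [0.4843, 0.0711, 0.1987]
eef_rot: [-1.57, 0.001, 0.701]
force: [0.3, 0.5, -1.4]
grip_width: 0.0459
```

>>> {"fn": "jog_arm", "kwargs": {"targets": [[3.5,[0.7,0,3],0],[3.5,[1.3,0,6],0],[3.5,[2,0,9],0],[3.5,[2.7,0,12],0],[3.5,[3.4,0,15],0],[3.5,[4.1,0,18],0],[3.5,[4.6,0,20.8],0],[3.5,[5.1,0,22.8],0],[3.5,[5.4,0,24.2],0],[3.5,[5.5,0,24.8],0]]}}

```text
time_s: 7.05
ee_pos: [0.3666, 0.2958, 0.1988]
eef_rot: [-1.571, 0.001, 0.702]
force: [0.2, -0.0, -1.6]
grip_width: 0.0456
```

```bash
python3 plan.py 368 295 65 40
python3 - <<'E'
from h import *
c=shot('side'); cv2.imwrite('pics/g2.png',cv2.resize(c['img'][60:220,130:330,::-1],None,fx=3,fy=3))
E
```

```text
t 7.0 [366.6 295.8 198.8] yaw 40.2 F [ 0.2 -0.  -1.6] g 45.6 q [ 0.6   0.15  1.77  0.    1.23 -0.1 ]
x 0.05 y 13.38 z -0.15 turn 0.004  dist 134
```

View pics/g2.png

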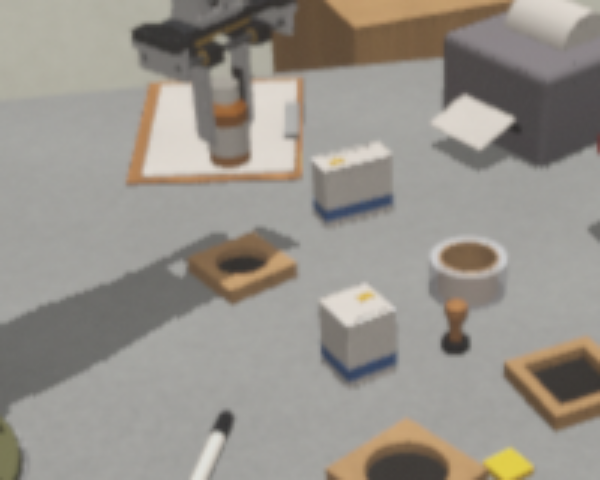

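The bottle hangs upright at crop (230,140) and the holder is clear at (243,265). Next: lower it.

>>> {"fn": "jog_arm", "kwargs": {"targets": [[3.5,[0.05,1.5,-0.15],0],[3.5,[0.05,4,-0.15],0],[3.5,[0.05,7,-0.15],0],[3.5,[0.05,9.5,-0.15],0],[3.5,[0.05,11.5,-0.15],0],[3.5,[0.05,12.8,-0.15],0],[3.5,[0.05,13.5,-0.15],0],[3.5,[0.05,13.9,-0.15],0],[3.5,[0.05,14.2,-0.15],0],[3.5,[0.05,14.4,-0.15],0]]}}

```text
time_s: 8.1
ee_pos: [0.3691, 0.2945, 0.0558]
eef_rot: [-1.571, -0.001, 0.701]
force: [-0.2, -0.1, -1.6]
grip_width: 0.0455
```

```bash
python3 plan.py 368 295 52.7 40
```

```text
t 8.1 [369.1 294.5  55.8] yaw 40.2 F [-0.2 -0.1 -1.6] g 45.5 q [ 0.6   0.35  1.89 -0.    0.89 -0.11]
x -0.05 y 0.31 z 0.11 turn 0.003  dist 3
```

>>> {"fn": "jog_arm", "kwargs": {"targets": [[3.5,[0,0.1,0.1],0],[3.5,[0,0.2,0.1],0],[3.5,[0,0.3,0.1],0],[3.5,[0,0.35,0.1],0],[3.5,[0,0.35,0.1],0]]}}

```text
time_s: 8.6
ee_pos: [0.3682, 0.2952, 0.0526]
eef_rot: [-1.571, -0.0, 0.701]
force: [-2.7, -2.2, 8.1]
grip_width: 0.0456
```

Contact comes at the expected height, so the bottle is on the floor of the cut-out. Release and rise.

>>> {"fn": "jog_arm", "kwargs": {"targets": [[4.6,[0,-0.05,0],0],[4.8,[0,-0.05,0],0],[5.2,[0,-0.05,0],0],[6,[0,-0.05,0],0],[7,[0,-0.05,0],0],[8,[0,-0.05,0],0],[8.5,[0,-0.05,0],0],[8.5,[0,-0.05,0],0],[8.5,[0,-1,0],0],[8.5,[0,-3,0],0]]}}

```text
time_s: 9.6
ee_pos: [0.3676, 0.2947, 0.0818]
eef_rot: [-1.571, 0.002, 0.701]
force: [0.5, -0.2, 0.3]
grip_width: 0.085
```

>>> {"fn": "jog_arm", "kwargs": {"targets": [[8.5,[0,-4,0],0.1],[8.5,[0,-8,0],0.22],[8.5,[0,-11.5,0],0.35],[8.5,[0,-13,0],0.48],[8.5,[0,-13.5,0],0.6]]}}

```text
time_s: 10.1
ee_pos: [0.3685, 0.2954, 0.2198]
eef_rot: [-1.569, -0.003, 0.096]
force: [-0.1, -0.3, -0.7]
grip_width: 0.0852
```

```bash
python3 plan.py  373 -296 220 -53
```

```text
t 10.1 [368.5 295.4 219.8] yaw 5.5 F [-0.1 -0.3 -0.7] g 85.2 q [0.6  0.13 1.74 0.   1.27 0.5 ]
x -5.21 y -0.02 z -58.91 turn 1.021  dist 591
```

>>> {"fn": "jog_arm", "kwargs": {"targets": [[9.4,[-0.1,0,-1.5],0.1],[9.4,[-0.4,0,-4.5],0.2],[9.4,[-0.7,0,-8],0.3],[9.4,[-1,0,-11.5],0.4],[9.4,[-1.3,0,-15],0.5],[9.4,[-1.6,0,-18.5],0.6],[9.4,[-1.9,0,-22],0.7],[9.4,[-2.3,0,-25.5],0.8],[9.4,[-2.6,0,-29],0.9],[9.4,[-2.9,0,-32.5],1.0]]}}

```text
time_s: 11.1
ee_pos: [0.3718, -0.0325, 0.2178]
eef_rot: [-1.57, -0.001, -0.903]
force: [1.4, 1.0, 1.1]
grip_width: 0.0938
```

```bash
python3 plan.py  373 -296 220 -53
python3 - <<'E'
from m import *
c=shot('top'); measure(c,{'bottle':(225,335,.096)})
W=pts(c); m=(W[...,0]>.3)&(W[...,0]<.44)&(W[...,1]>.23)&(W[...,1]<.36); print(np.percentile(W[m][:,2],[99.5]))
E
```

```text
t 11.1 [371.8 -32.5 217.8] yaw -51.7 F [1.4 1.  1.1] g 93.8 q [-0.19 -0.1   1.98  0.    1.26  0.72]
x 20.76 y -0.22 z -16.22 turn 0.022  dist 263
bottle n 111 z 0.097 rect c (368,292) size 31x27 ang 90.0 mean [368. 291.]
[0.09901397]
```

The bottle top reads 97 mm against an expected 96 mm, at (368,292), so it is seated. Now the jar.

>>> {"fn": "jog_arm", "kwargs": {"targets": [[9.4,[1,0,-0.8],0.02],[9.4,[3.5,0,-2.8],0.02],[9.4,[6.5,0,-5.1],0.02],[9.4,[9.5,0,-7.5],0.02],[9.4,[12.5,0,-9.8],0.02],[9.4,[15.5,0,-12.2],0.02],[9.4,[18,0,-14.2],0.02],[9.4,[19.8,0,-15.5],0.02],[9.4,[20.6,0,-16.1],0.02],[9.4,[20.8,0,-16.2],0.02]]}}

```text
time_s: 12.15
ee_pos: [0.3746, -0.2951, 0.2172]
eef_rot: [-1.571, 0.0, -0.92]
force: [-0.6, -0.0, -0.3]
grip_width: 0.0943
```

```bash
python3 plan.py  373 -296 48 -53
```

```text
t 12.2 [ 374.6 -295.1  217.2] yaw -52.7 F [-0.6 -0.  -0.3] g 94.3 q [-0.74  0.14  1.73  0.    1.27  0.18]
x -0.03 y 16.92 z -0.18 turn 0.005  dist 169
```

>>> {"fn": "jog_arm", "kwargs": {"targets": [[9.4,[0,1.5,-0.2],0],[9.4,[0,4.5,-0.2],0],[9.4,[0,8,-0.2],0],[9.4,[0,11,-0.2],0],[9.4,[0,14,-0.2],0],[9.4,[0,16,-0.2],0],[9.4,[0,16.8,-0.2],0],[9,[0,16.8,-0.2],0],[8,[0,16.8,-0.2],0],[7.2,[0,16.8,-0.2],0]]}}

```text
time_s: 13.15
ee_pos: [0.3737, -0.2963, 0.0501]
eef_rot: [-1.57, -0.002, -0.919]
force: [-0.9, -0.1, -0.4]
grip_width: 0.0775
```

>>> {"fn": "jog_arm", "kwargs": {"targets": [[6.9,[0,0,0],0],[6.7,[0,0,0],0],[6.5,[0,0,0],0],[6.2,[0,0,0],0],[5.8,[0,0,0],0],[5.5,[0,0,0],0],[5.5,[0,0,0],0],[5.5,[0,0,0],0]], "grip_force": 18}}

```text
time_s: 13.95
ee_pos: [0.3732, -0.2961, 0.0491]
eef_rot: [-1.571, -0.0, -0.919]
force: [-1.1, 1.1, 5.5]
grip_width: 0.0637
```

```bash
python3 plan.py
```

```text
t 13.9 [ 373.2 -296.1   49.1] yaw -52.7 F [-1.1  1.1  5.5] g 63.7 q [-0.75  0.37  1.88 -0.    0.88  0.17]
```

>>> {"fn": "jog_arm", "kwargs": {"targets": [[5.5,[0,-0.3,0],0],[5.5,[0,-1,0],0],[5.5,[0,-2.5,0],0],[5.5,[0,-4.5,0],0],[5.5,[0,-7,0],0],[5.5,[0,-9,0],0],[5.5,[0,-11,0],0],[5.5,[0,-12,0],0],[5.5,[0,-12.5,0],0],[5.5,[0,-12.5,0],0]]}}

```text
time_s: 14.95
ee_pos: [0.3731, -0.296, 0.174]
eef_rot: [-1.571, -0.0, -0.919]
force: [0.6, 0.6, -0.6]
grip_width: 0.0635
```

```bash
python3 plan.py 480 -103 172 -53 480 -103 172 0
```

```text
t 14.9 [ 373.1 -296.   174. ] yaw -52.7 F [ 0.6  0.6 -0.6] g 63.5 q [-0.75  0.19  1.79 -0.    1.17  0.17]
x -8.86 y 0.20 z 20.20 turn 0.006  dist 221
x -8.86 y 0.20 z 20.20 turn -0.919  dist 221
```

>>> {"fn": "jog_arm", "kwargs": {"targets": [[5.5,[-0.5,0,1.1],0],[5.5,[-1.5,0,3.4],0],[5.5,[-2.7,0,6.2],0],[5.5,[-3.9,0,9],0],[5.5,[-5.1,0,11.7],0],[5.5,[-6.3,0,14.4],0],[5.5,[-7.4,0,17],0],[5.5,[-8.3,0,18.9],0],[5.5,[-8.8,0,20],0],[5.5,[-8.9,0,20.2],0]]}}

```text
time_s: 15.95
ee_pos: [0.4799, -0.1015, 0.1733]
eef_rot: [-1.571, 0.001, -0.917]
force: [-0.0, -0.5, -0.7]
grip_width: 0.0638
```

```bash
python3 plan.py 480 -103 55 -53;  python3 - <<'E'
from h import *
c=shot('side'); cv2.imwrite('pics/g3.png',cv2.resize(c['img'][120:300,160:360,::-1],None,fx=3,fy=3))
E
```

```text
t 15.9 [ 479.9 -101.5  173.3] yaw -52.6 F [-0.  -0.5 -0.7] g 63.8 q [-0.28  0.22  1.75  0.    1.18  0.63]
x 0.13 y 11.83 z -0.08 turn 0.008  dist 118
```

View pics/g3.png

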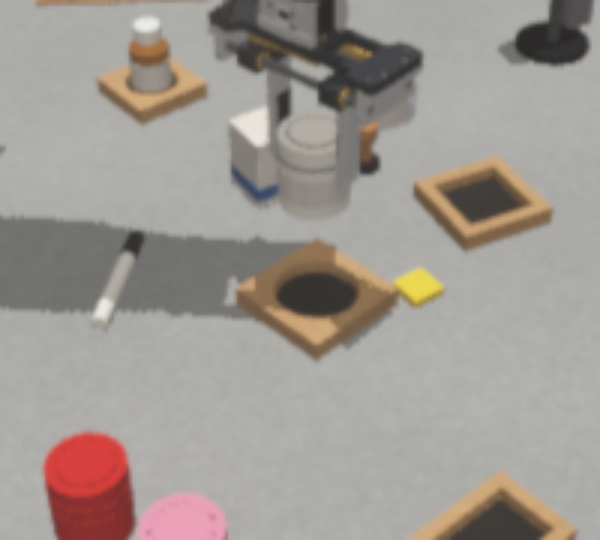

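The bottle stands in its holder at crop (150,65). The jar is held level at (313,165) above its holder at (317,293), so I'll lower it.

>>> {"fn": "jog_arm", "kwargs": {"targets": [[5.5,[0.1,1.2,-0.1],0],[5.5,[0.1,3.5,-0.1],0],[5.5,[0.1,6,-0.1],0],[5.5,[0.1,8.5,-0.1],0],[5.5,[0.1,10,-0.1],0],[5.5,[0.1,10.8,-0.1],0],[5.5,[0.1,11.2,-0.1],0],[5.5,[0.1,11.5,-0.1],0],[5.5,[0.1,11.7,-0.1],0],[5.5,[0.1,11.7,-0.1],0]]}}

```text
time_s: 17.0
ee_pos: [0.4797, -0.1042, 0.0572]
eef_rot: [-1.57, -0.0, -0.919]
force: [-0.5, -0.3, -0.9]
grip_width: 0.0639
```

>>> {"fn": "jog_arm", "kwargs": {"targets": [[5.5,[0,0.1,0],0],[5.5,[0,0.2,0],0],[5.5,[0,0.25,0],0],[5.5,[0,0.3,0],0],[5.5,[0,0.3,0],0]]}}

```text
time_s: 17.5
ee_pos: [0.4798, -0.1041, 0.0551]
eef_rot: [-1.57, -0.001, -0.919]
force: [-6.6, 1.9, 14.8]
grip_width: 0.0634
```

>>> {"fn": "jog_arm", "kwargs": {"targets": [[6.5,[0,-0.05,0],0],[6.8,[0,-0.05,0],0],[7.2,[0,-0.05,0],0],[8,[0,-0.05,0],0],[9,[0,-0.05,0],0],[9.4,[0,-0.05,0],0],[9.4,[0,-0.05,0],0],[9.4,[0,-1,0],0],[9.4,[0,-3.5,0],0],[9.4,[0,-7,0],0]]}}

```text
time_s: 18.5
ee_pos: [0.4788, -0.1039, 0.1243]
eef_rot: [-1.572, 0.002, -0.919]
force: [1.0, -0.0, 0.1]
grip_width: 0.0943
```

```bash
python3 plan.py 469 88 180 -69.3
```

```text
t 18.5 [ 478.8 -103.9  124.3] yaw -52.7 F [ 1.  -0.   0.1] g 94.3 q [-0.29  0.28  1.8   0.    1.07  0.63]
x -15.85 y -5.57 z 10.86 turn 0.290  dist 200
```

>>> {"fn": "jog_arm", "kwargs": {"targets": [[9.4,[0,-2,0],0.03],[9.4,[-1.5,-4.5,1],0.06],[9.4,[-4,-5.6,2.7],0.1],[9.4,[-6.8,-5.6,4.7],0.14],[9.4,[-9.5,-5.6,6.5],0.18],[9.4,[-12,-5.6,8.2],0.22],[9.4,[-14.2,-5.6,9.7],0.26],[9.4,[-15.4,-5.6,10.6],0.29],[9.4,[-15.9,-5.6,10.9],0.29],[9.4,[-15.9,-5.6,10.9],0.29]]}}

```text
time_s: 19.5
ee_pos: [0.4697, 0.0887, 0.1803]
eef_rot: [-1.571, -0.0, -1.207]
force: [-0.4, -0.4, 0.2]
grip_width: 0.094
```

```bash
python3 plan.py 469 88 55 -69.3
python3 - <<'E'
from m import *
c=shot('top'); measure(c,{'jar':(441,289,.078)})
E
```

```text
t 19.5 [469.7  88.7 180.3] yaw -69.2 F [-0.4 -0.4  0.2] g 94.0 q [ 0.11  0.18  1.77 -0.    1.18  1.32]
x 0.04 y 12.53 z -0.09 turn 0.002  dist 125
jar n 407 z 0.079 rect c (477,-103) size 61x61 ang -1.7 mean [ 477. -103.]
```

The jar is seated: its top reads 79 mm against an expected 78 mm, centred. Now the square carton.

>>> {"fn": "jog_arm", "kwargs": {"targets": [[9.4,[0,1.2,-0.1],0],[9.4,[0,3.5,-0.1],0],[9.4,[0,6,-0.1],0],[9.4,[0,8.5,-0.1],0],[9.4,[0,10.8,-0.1],0],[9.4,[0,12.1,-0.1],0],[9.4,[0,12.5,-0.1],0],[8.5,[0,12.5,-0.1],0],[7.5,[0,12.5,-0.1],0],[6.8,[0,12.5,-0.1],0]]}}

```text
time_s: 20.55
ee_pos: [0.4693, 0.0881, 0.0558]
eef_rot: [-1.569, -0.0, -1.209]
force: [0.3, 0.7, -0.0]
grip_width: 0.0732
```

>>> {"fn": "jog_arm", "kwargs": {"targets": [[6.4,[0,0,0],0],[6.1,[0,0,0],0],[5.9,[0,0,0],0],[5.6,[0,0,0],0],[5.2,[0,0,0],0],[4.9,[0,0,0],0],[4.9,[0,0,0],0],[4.9,[0,0,0],0]], "grip_force": 15}}

```text
time_s: 21.35
ee_pos: [0.4689, 0.0881, 0.0551]
eef_rot: [-1.571, 0.0, -1.209]
force: [-1.7, 1.6, 5.7]
grip_width: 0.0581
```

```bash
python3 plan.py
python3 - <<'E'
from h import *
c=shot('side'); cv2.imwrite('pics/g4.png',cv2.resize(c['img'][80:240,170:370,::-1],None,fx=3,fy=3))
E
```

```text
t 21.4 [468.9  88.1  55.1] yaw -69.3 F [-1.7  1.6  5.7] g 58.1 q [0.11 0.36 1.88 0.   0.9  1.32]
```

View pics/g4.png

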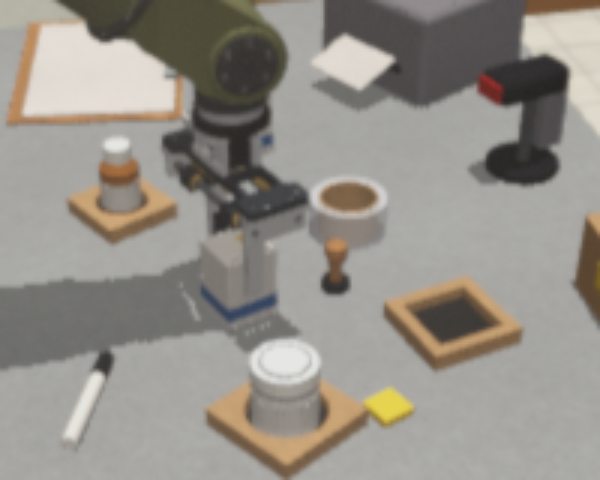

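The jar sits in its holder at crop (285,385). The square carton is gripped at (240,275) with an opening of 58.1 mm, and the stamp at (335,265) is untouched. Next: lift.

>>> {"fn": "jog_arm", "kwargs": {"targets": [[4.9,[0,-0.3,0],0],[4.9,[0,-1,0],0],[4.9,[0,-2.5,0],0],[4.9,[0,-4.5,0],0],[4.9,[0,-7,0],0],[4.9,[0,-9,0],0],[4.9,[0,-11,0],0],[4.9,[0,-12,0],0],[4.9,[0,-12.5,0],0],[4.9,[0,-12.5,0],0]]}}

```text
time_s: 22.4
ee_pos: [0.4689, 0.088, 0.18]
eef_rot: [-1.571, -0.0, -1.209]
force: [-0.3, 0.9, -1.6]
grip_width: 0.0577
```

```bash
python3 plan.py 676 4 180 -75
```

```text
t 22.4 [468.9  88.  180. ] yaw -69.3 F [-0.3  0.9 -1.6] g 57.7 q [ 0.11  0.18  1.78 -0.    1.18  1.32]
x 15.19 y 0.00 z 16.40 turn 0.100  dist 224
```

>>> {"fn": "jog_arm", "kwargs": {"targets": [[4.9,[0.8,0,0.9],0.01],[4.9,[2.6,0,2.8],0.02],[4.9,[4.7,0,5.1],0.03],[4.9,[6.8,0,7.3],0.05],[4.9,[8.9,0,9.6],0.06],[4.9,[11,0,11.9],0.08],[4.9,[13,0,14],0.09],[4.9,[14.4,0,15.5],0.1],[4.9,[15,0,16.2],0.1],[4.9,[15.2,0,16.4],0.1]]}}

```text
time_s: 23.4
ee_pos: [0.6767, 0.003, 0.1779]
eef_rot: [-1.573, 0.001, -1.31]
force: [0.1, -0.7, -1.1]
grip_width: 0.0581
```

```bash
python3 plan.py 676 4 61 -75
```

```text
t 23.4 [676.7   3.  177.9] yaw -75.1 F [ 0.1 -0.7 -1.1] g 58.1 q [-0.05  0.62  1.16 -0.    1.36  1.26]
x -0.11 y 11.69 z -0.04 turn -0.001  dist 117
```

>>> {"fn": "jog_arm", "kwargs": {"targets": [[4.9,[0,1.2,0],0],[4.9,[0,3.5,0],0],[4.9,[0,6,0],0],[4.9,[0,8.2,0],0],[4.9,[0,9.8,0],0],[4.9,[0,10.7,0],0],[4.9,[0,11.1,0],0],[4.9,[0,11.4,0],0],[4.9,[0,11.6,0],0],[4.9,[0,11.6,0],0]]}}

```text
time_s: 24.4
ee_pos: [0.6762, 0.0039, 0.0643]
eef_rot: [-1.57, -0.0, -1.309]
force: [-0.1, -0.1, -1.3]
grip_width: 0.058
```

>>> {"fn": "jog_arm", "kwargs": {"targets": [[4.9,[0,0.1,0],0],[4.9,[0,0.2,0],0],[4.9,[0,0.25,0],0],[4.9,[0,0.25,0],0]]}}

```text
time_s: 24.8
ee_pos: [0.676, 0.0039, 0.0615]
eef_rot: [-1.571, 0.0, -1.309]
force: [-1.2, -0.5, -1.3]
grip_width: 0.0578
```

```bash
python3 plan.py 676 4 61 -75
```

```text
t 24.8 [676.    3.9  61.5] yaw -75.0 F [-1.2 -0.5 -1.3] g 57.8 q [-0.05  0.74  1.26  0.    1.14  1.26]
x -0.01 y 0.05 z 0.00 turn -0.000  dist 0
```

Not in contact yet, so a little lower.

>>> {"fn": "jog_arm", "kwargs": {"targets": [[4.9,[0,0.05,0],0],[4.9,[0,0.1,0],0],[4.9,[0,0.1,0],0]]}}

```text
time_s: 25.1
ee_pos: [0.6762, 0.0039, 0.0612]
eef_rot: [-1.57, -0.0, -1.309]
force: [-2.4, -0.8, 4.8]
grip_width: 0.0577
```

>>> {"fn": "jog_arm", "kwargs": {"targets": [[5.9,[0,-0.05,0],0],[6.1,[0,-0.05,0],0],[6.6,[0,-0.05,0],0],[7.5,[0,-0.05,0],0],[8.5,[0,-0.05,0],0],[8.8,[0,-0.05,0],0],[8.8,[0,-0.05,0],0],[8.8,[0,-1,0],0],[8.8,[0,-3.5,0],0],[8.8,[0,-7,0],0]]}}

```text
time_s: 26.1
ee_pos: [0.6753, 0.004, 0.1304]
eef_rot: [-1.573, 0.001, -1.309]
force: [0.2, -0.3, 0.0]
grip_width: 0.0881
```

```bash
python3 plan.py 519 406 180 -73.8
```

```text
t 26.1 [675.3   4.  130.4] yaw -75.0 F [ 0.2 -0.3  0. ] g 88.1 q [-0.05  0.66  1.22 -0.    1.27  1.26]
x -42.88 y -4.96 z -4.70 turn -0.021  dist 434
```

>>> {"fn": "jog_arm", "kwargs": {"targets": [[8.8,[-0.3,-2,0],0],[8.8,[-2,-4,-0.2],0],[8.8,[-5.5,-5,-0.6],0],[8.8,[-9.5,-5,-1],0],[8.8,[-13.5,-5,-1.5],0],[8.8,[-17.5,-5,-1.9],0],[8.8,[-21.5,-5,-2.4],0],[8.8,[-25.5,-5,-2.8],0],[8.8,[-29.5,-5,-3.2],0],[8.8,[-33.5,-5,-3.7],-0.02]]}}

```text
time_s: 27.1
ee_pos: [0.5529, 0.3194, 0.1814]
eef_rot: [-1.57, 0.0, -1.289]
force: [0.6, 0.9, -0.8]
grip_width: 0.0879
```

```bash
python3 plan.py 519 406 180 -73.8
python3 - <<'E'
from m import *
c=shot('top'); measure(c,{'square':(386,188,.086),'stamp':(333,234,.06),'tape':(275,198,.045),'bottle':(225,335,.096)})
E
```

```text
t 27.1 [552.9 319.4 181.4] yaw -73.9 F [ 0.6  0.9 -0.8] g 87.9 q [ 0.47  0.53  1.3  -0.    1.31  1.76]
x -9.26 y 0.14 z -0.85 turn -0.001  dist 93
square n 428 z 0.086 rect c (675,4) size 59x58 ang 15.8 mean [675.   4.]
stamp n 56 z 0.058 rect c (575,101) size 22x20 ang 4.2 mean [575. 102.]
tape n 379 z 0.045 rect c (615,208) size 86x84 ang 2.0 mean [615. 208.]
bottle none [0.356 0.157 0.56 ]
```

The square carton is seated: its top reads 86 mm, centred at (675,4). The stamp and tape have not moved. Now the narrow carton.

>>> {"fn": "jog_arm", "kwargs": {"targets": [[8.8,[-2,0,-0.2],0],[8.8,[-4.5,0,-0.4],0],[8.8,[-7,0,-0.6],0],[8.8,[-8.7,0,-0.8],0],[8.8,[-9.3,0,-0.85],0],[8.8,[-9.3,0,-0.85],0],[8.8,[-9.3,1.5,-0.85],0],[8.8,[-9.3,4,-0.85],0],[8.8,[-9.3,6,-0.85],0],[8.8,[-9.3,7,-0.85],0]]}}

```text
time_s: 28.15
ee_pos: [0.5193, 0.4034, 0.1075]
eef_rot: [-1.574, -0.001, -1.29]
force: [-0.3, 0.4, -0.5]
grip_width: 0.0881
```

```bash
python3 plan.py 519 406 55 -73.8
```

```text
t 28.1 [519.3 403.4 107.5] yaw -73.9 F [-0.3  0.4 -0.5] g 88.1 q [ 0.6   0.65  1.3  -0.    1.2   1.9 ]
x -0.26 y 5.25 z 0.05 turn -0.002  dist 53
```

>>> {"fn": "jog_arm", "kwargs": {"targets": [[8.8,[-0.1,1.2,0],0],[8.8,[-0.1,3,0],0],[8.8,[-0.1,4.5,0],0],[8.8,[-0.1,5.1,0],0],[8.8,[-0.1,5.1,0],0],[8,[-0.1,5.1,0],0],[7,[-0.1,5.1,0],0],[6,[-0.1,5.1,0],0],[5,[-0.1,5.1,0],0],[4.6,[-0.1,5.1,0],0]]}}

```text
time_s: 29.15
ee_pos: [0.5193, 0.4059, 0.0597]
eef_rot: [-1.57, 0.0, -1.289]
force: [1.0, 0.2, -0.4]
grip_width: 0.0516
```

>>> {"fn": "jog_arm", "kwargs": {"targets": [[4.3,[0,0,0],0],[4.1,[0,0,0],0],[3.9,[0,0,0],0],[3.7,[0,0,0],0],[3.3,[0,0,0],0],[3,[0,0,0],0],[3,[0,0,0],0],[3,[0,0,0],0],[3,[0,0,0],0]]}}

```text
time_s: 30.05
ee_pos: [0.5193, 0.4059, 0.0595]
eef_rot: [-1.571, 0.0, -1.289]
force: [-0.7, 2.2, 2.0]
grip_width: 0.0381
```

```bash
python3 plan.py
```

```text
t 30.1 [519.3 405.9  59.5] yaw -73.9 F [-0.7  2.2  2. ] g 38.1 q [0.61 0.7  1.32 0.   1.11 1.9 ]
```

>>> {"fn": "jog_arm", "kwargs": {"targets": [[3,[0,-0.3,0],0],[3,[0,-1,0],0],[3,[0,-2.5,0],0],[3,[0,-4.5,0],0],[3,[0,-7,0],0],[3,[0,-9.5,0],0],[3,[0,-12,0],0],[3,[0,-13.5,0],0],[3,[0,-14,0],0],[3,[0,-14,0],0]]}}

```text
time_s: 31.05
ee_pos: [0.5193, 0.4058, 0.1997]
eef_rot: [-1.57, 0.0, -1.289]
force: [-0.1, 0.7, -1.5]
grip_width: 0.038
```

```bash
python3 plan.py 530 0 200 -67 541 -415 200 -60
```

```text
t 31.1 [519.3 405.8 199.7] yaw -73.9 F [-0.1  0.7 -1.5] g 38.0 q [ 0.61  0.57  1.2  -0.    1.37  1.9 ]
x 39.28 y -0.03 z -10.26 turn -0.120  dist 406
x 79.45 y -0.03 z -20.74 turn -0.242  dist 821
```

>>> {"fn": "jog_arm", "kwargs": {"targets": [[3,[1,0,-0.3],0],[3,[3.5,0,-0.9],-0.01],[3,[7,0,-1.8],-0.02],[3,[10.5,0,-2.7],-0.03],[3,[14,0,-3.7],-0.04],[3,[17.5,0,-4.6],-0.05],[3,[21,0,-5.5],-0.06],[3,[24.5,0,-6.4],-0.07],[3,[28,0,-7.3],-0.08],[3,[31.5,0,-8.2],-0.09]]}}

```text
time_s: 32.05
ee_pos: [0.5272, 0.0785, 0.1983]
eef_rot: [-1.573, 0.0, -1.199]
force: [1.0, 0.3, -0.5]
grip_width: 0.0378
```

>>> {"fn": "jog_arm", "kwargs": {"targets": [[3,[3.5,0,-0.6],-0.01],[3,[7,0,-1.2],-0.02],[3,[10.5,0,-1.8],-0.03],[3,[14,0,-2.4],-0.04],[3,[17.5,0,-3],-0.05],[3,[21,0,-3.6],-0.06],[3,[24.5,0,-4.2],-0.07],[3,[28,0,-4.8],-0.08],[3,[30.5,0,-5.2],-0.1],[3,[32,0,-5.5],-0.12]]}}

```text
time_s: 33.05
ee_pos: [0.5922, -0.2399, 0.1978]
eef_rot: [-1.572, 0.002, -1.08]
force: [0.2, 0.4, -2.1]
grip_width: 0.0379
```

```bash
python3 plan.py 541 -415 200 -60
```

```text
t 33.0 [ 592.2 -239.9  197.8] yaw -61.9 F [ 0.2  0.4 -2.1] g 37.9 q [-0.44  0.52  1.27 -0.    1.35  0.64]
x 13.03 y -0.22 z -12.77 turn -0.033  dist 182
```

>>> {"fn": "jog_arm", "kwargs": {"targets": [[3,[1,0,-1],0],[3,[2.8,0,-2.8],-0.01],[3,[5,0,-4.9],-0.02],[3,[7.2,0,-7],-0.03],[3,[9.4,0,-9.2],-0.03],[3,[11.3,0,-11.1],-0.03],[3,[12.5,0,-12.3],-0.03],[3,[13,0,-12.8],-0.03],[3,[13,0,-12.8],-0.03]]}}

```text
time_s: 33.95
ee_pos: [0.5413, -0.4128, 0.1991]
eef_rot: [-1.571, 0.001, -1.05]
force: [0.9, 0.4, -1.2]
grip_width: 0.0379
```

```bash
python3 plan.py 541 -415 65.5 -60
python3 - <<'E'
from h import *
c=shot('side'); cv2.imwrite('pics/g5.png',cv2.resize(c['img'][190:370,190:390,::-1],None,fx=3,fy=3))
E
```

```text
t 34.0 [ 541.3 -412.8  199.1] yaw -60.1 F [ 0.9  0.4 -1.2] g 37.9 q [-0.71  0.62  1.12  0.    1.4   0.34]
x 0.18 y 13.36 z -0.14 turn -0.003  dist 134
```

View pics/g5.png

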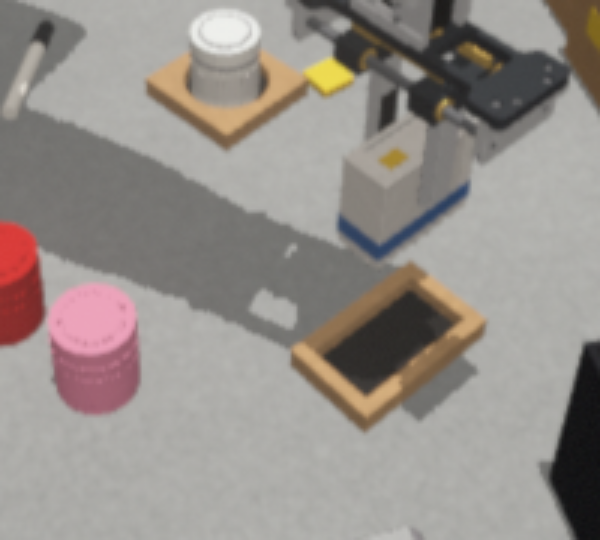

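The narrow carton hangs upright at crop (405,190), parallel to its holder at (390,345). Next: lower it.

>>> {"fn": "jog_arm", "kwargs": {"targets": [[3,[0.1,1.5,-0.1],0],[3,[0.1,4,-0.1],0],[3,[0.1,7,-0.1],0],[3,[0.1,9.5,-0.1],0],[3,[0.1,11.3,-0.1],0],[3,[0.1,12.3,-0.1],0],[3,[0.1,12.8,-0.1],0],[3,[0.1,13.1,-0.1],0],[3,[0.1,13.2,-0.1],0],[3,[0.1,13.2,-0.1],0]]}}

```text
time_s: 35.0
ee_pos: [0.5415, -0.4141, 0.0681]
eef_rot: [-1.57, -0.001, -1.049]
force: [0.0, -0.9, -1.6]
grip_width: 0.0382
```

```bash
python3 plan.py 541 -415 65.5 -60
```

```text
t 35.0 [ 541.5 -414.1   68.1] yaw -60.1 F [ 0.  -0.9 -1.6] g 38.2 q [-0.71  0.74  1.24  0.    1.16  0.34]
x 0.05 y 0.26 z -0.09 turn -0.002  dist 3
```

>>> {"fn": "jog_arm", "kwargs": {"targets": [[3,[0,0.1,-0.1],0],[3,[0,0.2,-0.1],0],[3,[0,0.28,-0.1],0],[3,[0,0.33,-0.1],0],[3,[0,0.33,-0.1],0]]}}

```text
time_s: 35.5
ee_pos: [0.5405, -0.4147, 0.0655]
eef_rot: [-1.571, -0.001, -1.049]
force: [-4.7, 2.9, 9.2]
grip_width: 0.0377
```

>>> {"fn": "jog_arm", "kwargs": {"targets": [[3.9,[0,-0.05,0],0],[4.1,[0,-0.05,0],0],[4.6,[0,-0.05,0],0],[5.5,[0,-0.05,0],0],[6.5,[0,-0.05,0],0],[7,[0,-0.05,0],0],[7,[0,-0.05,0],0],[7,[0,-1,0],0],[7,[0,-3.5,0],0],[7,[0,-7,0],0]]}}

```text
time_s: 36.5
ee_pos: [0.5399, -0.4141, 0.134]
eef_rot: [-1.572, 0.003, -1.049]
force: [-0.0, -0.4, 0.5]
grip_width: 0.0699
```

```bash
python3 plan.py 420 -200 230 -60
```

```text
t 36.5 [ 539.9 -414.1  134. ] yaw -60.1 F [-0.  -0.4  0.5] g 69.9 q [-0.71  0.67  1.19  0.    1.28  0.34]
x -24.53 y -9.60 z 0.28 turn -0.002  dist 263
```

>>> {"fn": "jog_arm", "kwargs": {"targets": [[7,[0,-3,0],0],[7,[0,-6,0],0],[7,[-2,-9,0],0],[7,[-5.5,-9.6,0],0],[7,[-9,-9.6,0],0],[7,[-13,-9.6,0],0],[7,[-17,-9.6,0],0],[7,[-21,-9.6,0],0],[7,[-24,-9.6,0],0],[7,[-24.5,-9.6,0],0]]}}

```text
time_s: 37.5
ee_pos: [0.4173, -0.2002, 0.2314]
eef_rot: [-1.57, -0.001, -1.048]
force: [0.2, -0.8, -0.5]
grip_width: 0.0698
```

Run:
```python
from m import *
c=shot('top'); measure(c,{'narrow':(604,262,.086),'square':(386,188,.086),'bottle':(225,335,.096),'stamp':(333,234,.06),'tape':(275,198,.045)})
s=shot('side'); measure(s,{'narrow':(500,440,.086),'square':(500,260,.086),'bottle':(329,200,.096),'jar':(416,325,.078)})
cv2.imwrite('pics/f.png',cv2.resize(s['img'][:,:,::-1],(800,600)))
```

```text
narrow n 474 z 0.086 rect c (540,-413) size 92x40 ang 29.3 mean [ 539. -412.]
square n 427 z 0.086 rect c (676,4) size 59x58 ang 15.3 mean [675.   4.]
bottle n 113 z 0.096 rect c (368,292) size 31x27 ang -88.9 mean [368. 291.]
stamp n 53 z 0.057 rect c (575,101) size 21x20 ang 0.4 mean [575. 101.]
tape n 376 z 0.045 rect c (615,208) size 85x85 ang -0.1 mean [615. 208.]
narrow n 663 z 0.085 rect c (543,-415) size 94x40 ang 29.5 mean [ 541. -418.]
square n 269 z 0.085 rect c (678,2) size 61x60 ang -73.0 mean [677.  -1.]
bottle n 27 z 0.093 rect c (364,291) size 34x15 ang -88.3 mean [364. 287.]
jar n 318 z 0.078 rect c (480,-106) size 64x62 ang -67.4 mean [ 480. -110.]
```

View pics/f.png

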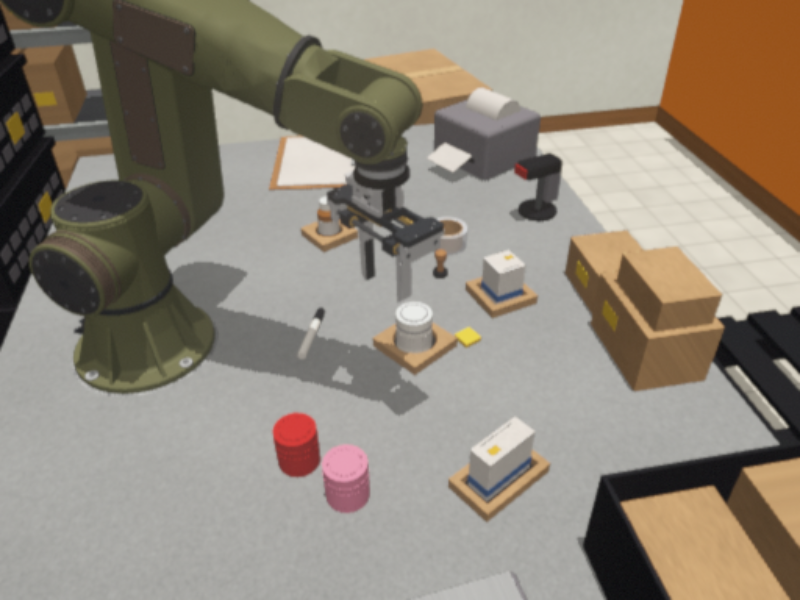

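The picture shows all four packs upright in their holders: bottle (329,220), jar (414,325), square carton (503,275), narrow carton (502,460). The stamp (440,263), tape roll and look-alikes are where they were, and the arm is clear of everything, so I'll hand in.

```bash
python3 -c "
from station import ctrl
print(ctrl.hand_in())"
```

```text
the job is handed in; nothing more can be done
None
```

I placed the bottle, jar, square carton and narrow carton upright in their matching holders, in that order, and let go. I handed the job in at about 37.6 s; no verdict was reported.

- **Packs:** each one was lowered until the force showed contact at the expected floor height, then released. In the last checks the tops stood at 96, 78, 86 and 86 mm, the expected heights for packs fully down. All four were within about 4 mm of the holder centres, and the carton angles matched their holders to within about 1°.
- **Stamp and tape roll:** neither moved by more than 1 mm between the first and last measurements.
- **One check disagreed:** the last side-view reading of the bottle, partly hidden by the gripper, gave a 93 mm top from only 27 points. The top view had 113 points and gave 96 mm, and the picture shows the bottle upright.

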